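# Show the milled blank to the inspection camera

## Task

Draw the milled blank (the disc with a window in which a row of crowns hangs, not one of the two whole discs) up out of the slotted rack, and present it to the inspection camera: hold it in the air with its centre 150 mm in front of the lens on the lens's line of sight and with either face square to that line (the camera looks slightly downward). Finish while still holding it there, at rest; touch neither the camera nor its stand, and leave the other blanks and everything else on the bench where they are.

Things in the scene. Friction and masses are not known exactly. Their poses are not given: they have to be found in the camera images.
- milled_blank: The part to show: upright off-white disc, 98 mm across, 14 mm thick, about 0.14 kg, with a 58 mm round window in which seven small crowns hang on pins (rim 20 mm wide; it collides as a full disc). Stands in any one of the rack's slots. Origin at the disc's centre, y axis square to its flat faces, z about up as it stands; its top is 49 mm above the origin. Both faces count alike.
- blank_a: A whole, unmilled off-white disc of the same size, 98 x 14 mm, without window, in another slot. Leave it in its slot. Origin at the disc's centre, y axis along the disc's axis.
- blank_b: The other whole, unmilled disc, as blank_a, in the remaining slot. Leave it in its slot.
- rack: Fixed rack, aluminium base 110 x 176 x 6 mm, grey posts to 60 mm height. Origin under its centre, z up. Three slots 16 mm wide at y = -64, 0, +64 mm; a disc stands there upright on two rods, its axis along the rack's y, its centre 59 mm and top 108 mm above the worktop, 50 mm free between neighbours' faces; posts guide it only below 60 mm, with 1 mm play each side.
- camera_head: Inspection camera: white housing 70 x 52 x 50 mm, black lens barrel, aluminium ring 48 mm across in front, fixed on its stand, lens about 0.26 m and top 0.32 m above the worktop. Origin at the centre of the lens front; x points backward along the line of sight (it looks along -x, sloping 20 degrees down), y is level, z square to both, upward. 
- camera_stand: Fixed stand that carries the camera: round dark base 110 mm across, 18 mm high, with a steel post 18 mm thick to 0.26 m. Origin at the centre of the base's underside, z up; at yaw 0 the camera looks to -x.
- view_point (a point): The point on the line of sight 150 mm in front of the lens (camera_head x = -150 mm), about 0.21 m above the worktop, where the milled blank's centre has to be. Nothing is there to see.
- cast_3: Bystander: green plaster jaw model, 51 x 66 x 31 mm. Origin under its centre.
- jar_separator: Bystander: small white jar with blue cap, 37 mm across, 50 mm high. Origin under its centre.
- pliers: Bystander: bending pliers lying flat, 44 x 133 x 12 mm. Origin under its centre.
- wax_strip: Bystander: small sleeve with a strip, 24 x 52 x 9 mm. Origin under its centre.
- jar_liquid: Bystander: brown bottle with black cap, 41 mm across, 78 mm high. Origin under its centre.
- bur_block: Bystander: brass-coloured stand with rotary burs, 44 x 94 x 75 mm. Origin under its centre.
Not all that is in view belongs to the job. Leave any yellow look-alike of the milled_blank alone.

How it is judged:
On the way:
1. the milled blank is clear above the rack, held by the gripper (height (world z) of milled_blank above 0.12 m and contact force between milled_blank and the fingers above 1 N and contact force between milled_blank and rack below 0.05 N), for 0.1 s.
At the end, for the whole second after the job is handed in: The gripper alone holds the milled blank in the air, at rest, centre within 20 mm of the point 150 mm in front of the lens, its axis within 0.15 rad of the line of sight, either face to the lens; the other blanks are within 20 mm and bystanders within 30 mm of where they stood (distance between milled_blank and view_point below 0.02 m and angle between the y axis of milled_blank and the x axis of camera_head, either way round below 0.15 rad and height (world z) of milled_blank above 0.15 m and linear speed of milled_blank below 0.02 m/s and contact force between milled_blank and the fingers above 1 N and contact force between milled_blank and rack below 0.05 N and contact force between milled_blank and camera_stand below 0.05 N and distance of each of blank_a, blank_b from where it was at the start of the episode below 0.02 m and distance of each of cast_3, jar_separator, pliers, wax_strip, jar_liquid, bur_block from where it was at the start of the episode below 0.03 m); the arm keeps its last pose, push and grip.
It fails at once if the camera or its stand is touched with more than 2 N (contact force between camera_stand and anything else above 2 N).
It fails at once if one of the whole blanks is moved more than 20 mm (distance of any of blank_a, blank_b from where it was at the start of the episode above 0.02 m).
It fails at once if a bystander is moved more than 30 mm (distance of any of cast_3, jar_separator, pliers, wax_strip, jar_liquid, bur_block from where it was at the start of the episode above 0.03 m).
It also fails if it takes over 42 s, if anything falls off the work surface, if the arm or the gripper's body presses on something with over 40 N, if the wrist force passes 120 N, or if a joint passes its speed limit or range.

## Robot

A 6-joint arm with a two-finger parallel gripper is mounted at the origin on a cart in front of the work surface, level with it; the furniture and walls round the work are solid. World frame = base frame: x ahead of the robot, y to its left, z up, the work surface at z = 0. Lengths are in m, angles in rad, forces in N, time in s.
With the tool pointing down it reaches from about 0.35 to 0.775 m from the base axis. Payload 5.5 kg.
Tool frame: the origin (TCP) lies midway between the tips of the shut fingers; the grasp point (between the pads) lies 19 mm behind it (r.grip_point_offset is the distance from the TCP to the grasp point, in m); z points along the fingers, y is the line along which they close (so a half turn about z gives the same grasp; the last joint's range is limited). The gripper opens to 85 mm and grips with 20 to 120 N. Pads are 22 mm wide; open, the fingers measure 114 mm over their backs; the gripper's body (76 mm by 85 mm) begins 54 mm behind the grasp point. The pads swing forward as they close: fully open they stand 13 mm farther back than shut.
Start: joints at [-1.325, 0.313, 0.046, 1.304, 0, 1.431], TCP at [0.216, -0.533, 0.231] pointing down, gripper open.
Joint ranges: [-2.76, 2.76], [-0.86, 1.69], [-1.03, 1.26], [-2.2, 2.34], [-1.47, 1.5], [-3.14, 3.14]. Speed limits (rad/s): [2.57, 2.57, 3.14, 3.14, 3.14, 3.14].

## Interface

Orientations are given as [roll, pitch, yaw] about the fixed x, y, z axes, in that order (R = Rz(yaw) Ry(pitch) Rx(roll)).
In Python, from cell import observe, optics, job, r gives the robot as it stands.
- The arm moves only by the tool play_rows, never from a script. Its argument "increments" is a list of rows, each a list of 4 numbers: the shift along the tool's x, y, z in mm, then the turn about the tool's z in degrees. In form: [[tx, ty, tz, spin], ...]. A call has 1 to 8 rows; each row is the pose to reach, as a shift and turn from the pose commanded when the call began, along the tool's axes at that moment; what a row does not reach only later rows make up. A row lasts 1/10 s, in which the tool goes at most 50 mm and 8.59 degrees, less where a joint would pass 70% of its speed; a pose out of reach is approached as far as the arm can. A call with a gripper value outside its range is refused whole. "claw" is the finger opening in mm, from 0 to 85.4, set as the call begins (left out, the last holds). The fingers move at their own pace and stop on an object; "squeeze" is the grip in N (left out, the last holds). Time passes only in rows, so rows that repeat a pose let the fingers close. It gives the time, the measured TCP pose, the force, the opening and the grip force at its end, in the units of the state.
- observe(): the state, without advancing time (a new reading comes with each control period).
- optics.capture(name): name is "scene" or "top"; returns the picture (480x640x3 uint8, red, green, blue); there is no depth.
- optics.get_calibration(name): a dict with "mtx" (3x3 intrinsics, pixels), "R" (3x3) and "t" (3): a world point X has camera coordinates R X + t. Camera axes: x right, y down, z forward; pixel columns grow to the right and rows downward; lengths in m; the calibration is good to about 2 mm. A picture is of the moment at which its call begins. get_calibration takes no time and is no camera call.
- job.close_job(): hands the job in; it is judged then, once.
The state is a dict: "time_s": time; "joint_pos": joint angles; "joint_vel": joint speeds; "effort": joint torques, N m; "eef_pos": TCP position; "eef_rot": TCP orientation; "contact_force": force on the tool from outside, world axes, zero at the start; "ft_torque": the same for the moment, N m; "grip_width": opening from 0.0 (shut) to 1.0 (fully open); "grip_force": force on a finger pad.
Only numpy, scipy, OpenCV 4.12 (cv2) and the standard library are available. Lean on these libraries where they do the work, as an engineer would, in place of code of your own. Each camera call takes 0.05 s, during which the arm holds its last target. There are 200 camera calls.

## Working session

There is one attempt and no reset: what is moved stays moved. The work goes in short steps, Python scripts to look and compute and a tool call to move; the robot and the scene stay as the last step left them, time stands still between calls to the robot, and variables do not carry over. Pictures are saved under pics/ and viewed, at most 10 in all, crops included, and the job is handed in when it is done.

Besides the shell and the picture viewer there is one more tool, called after "Request:" as name(argument=value, ...), one argument or row to a line, values as JSON. play_rows: Moves the arm, as the interface text tells. Its arguments: {"type":"object","properties":{"increments":{"type":"array","items":{"type":"array","items":{"type":"number"}}},"claw":{"type":"number"},"squeeze":{"type":"number"}},"required":["increments"]}

```bash
mkdir -p pics; python3 - <<'E'
from cell import observe, optics, job, r
import cv2,numpy as np
print(observe(), r.grip_point_offset)
for n in("scene","top"):
    cv2.imwrite(f"pics/{n}0.png",cv2.cvtColor(optics.capture(n),cv2.COLOR_RGB2BGR))
    c=optics.get_calibration(n);print(n,{k:np.round(np.array(v),4).tolist() for k,v in c.items()}, -np.array(c["R"]).T@np.array(c["t"]))
E
```

```text
{'time_s': 0.0, 'joint_pos': array([-1.32459212e+00,  3.14000374e-01,  4.49617814e-02,  1.30354983e+00,
        1.44246581e-05,  1.43123597e+00]), 'joint_vel': array([-3.36209201e-04,  2.64705524e-05,  1.08385367e-03,  4.45542211e-04,
        1.08146994e-03,  1.19509314e-03]), 'effort': array([ 6.92593658e-04, -4.80623174e+01,  2.98536390e+01,  1.91507471e-02,
       -9.65552954e-05, -2.07581434e-05]), 'eef_pos': array([ 0.21624782, -0.53225051,  0.23040182]), 'eef_rot': array([-3.13981998e+00, -2.63579257e-04,  3.85764314e-01]), 'contact_force': array([-0.29498186, -0.09209849, -0.29129802]), 'ft_torque': array([-0.01363043,  0.02281278, -0.00999578]), 'grip_force': 0.0, 'grip_width': 1.0035398160652027} 0.0187
scene {'mtx': [[580.4897, 0.0, 319.4578], [0.0, 580.4897, 233.7061], [0.0, 0.0, 1.0]], 'R': [[-0.4685, -0.8835, -0.004], [-0.6849, 0.3661, -0.6299], [0.558, -0.2924, -0.7766]], 't': [0.2797, 0.4816, 1.3095]} [-0.26983774  0.45365136  1.32150388]
top {'mtx': [[481.9286, 0.0, 315.1916], [0.0, 481.9286, 237.5607], [0.0, 0.0, 1.0]], 'R': [[-0.0178, -0.9998, -0.0042], [-0.9938, 0.0182, -0.1094], [0.1095, 0.0022, -0.994]], 't': [0.0024, 0.5923, 1.2476]} [ 0.45207848 -0.01110419  1.30493692]
```

View pics/scene0.png

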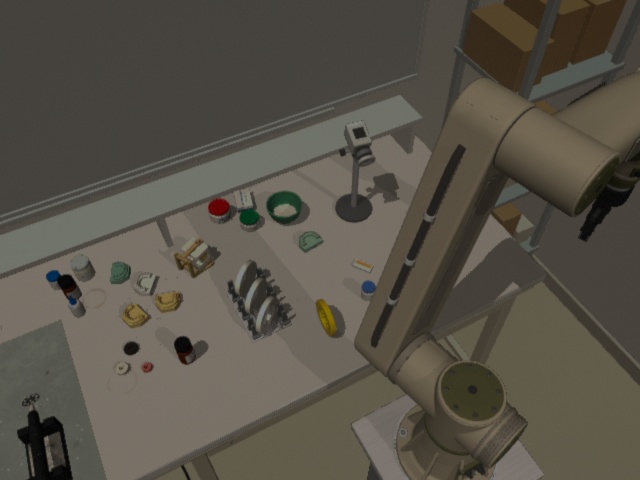

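View pics/top0.png

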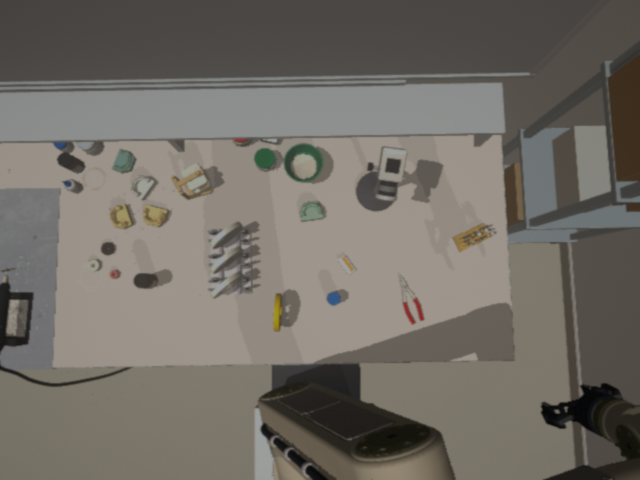

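```bash
python3 - <<'E'
import cv2,numpy as np
s=cv2.imread("pics/scene0.png");t=cv2.imread("pics/top0.png")
a=cv2.resize(s[245:345,215:345],None,fx=4.5,fy=4.5,interpolation=2)[:,:400*2]
cv2.imwrite("pics/c1.png",a[:450,:585])
b=cv2.resize(t[140:310,200:420],None,fx=3.5,fy=3.5,interpolation=2)
cv2.imwrite("pics/c2.png",b)
E
```

```text
(no output)
```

View pics/c1.png

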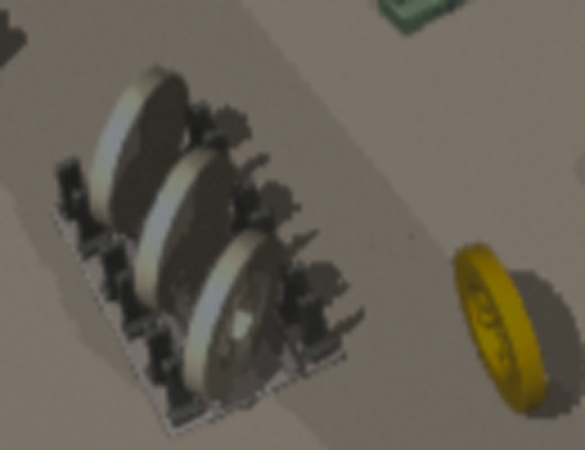

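View pics/c2.png

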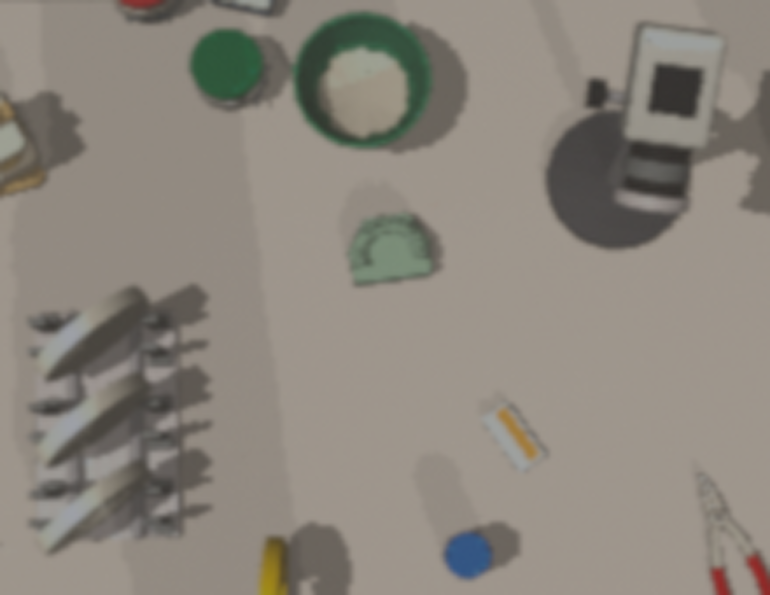

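Candidates: near disc scene (267,314), with a bright spot showing through its face (windowed); middle disc (258,293) and far disc (246,277), both plain dark faces; the yellow one (325,317) is the look-alike. The choice is the near disc. In the top view the camera head is at (387,180), stand base at (375,190), rack at (230,260).

```bash
cat > h.py <<'E'
from cell import observe, optics, job, r
import cv2,numpy as np
def cal(n):
    c=optics.get_calibration(n);return [np.array(c[k],float) for k in("mtx","R","t")]
def ray(n,uv):
    K,R,t=cal(n);d=R.T@np.linalg.solve(K,[uv[0],uv[1],1]);return -R.T@t,d/np.linalg.norm(d)
def plane(n,uv,z):
    o,d=ray(n,uv);return o+d*(z-o[2])/d[2]
def tri(uvs,uvt):
    o1,d1=ray("scene",uvs);o2,d2=ray("top",uvt)
    s=np.linalg.lstsq(np.c_[d1,-d2],o2-o1,rcond=None)[0]
    p,q=o1+s[0]*d1,o2+s[1]*d2;return (p+q)/2,np.linalg.norm(p-q)
def proj(n,X):
    K,R,t=cal(n);p=K@(R@np.array(X)+t);return p[:2]/p[2]
E
python3 - <<'E'
from h import *
np.set_printoptions(precision=4,suppress=True)
S=lambda u,v:(215+u/4.5,245+v/4.5); T=lambda u,v:(200+u/3.5,140+v/3.5)
for n,uv in (("scene",S(55,210)),("scene",S(175,435)),("scene",S(345,355)),("top",T(183,535)),("top",T(183,330))): print(n,plane(n,uv,.003))
print("posts top")
for uv in ((45,322),(45,350),(45,405),(45,437),(45,490),(45,520),(155,320),(155,352),(160,405),(160,438),(160,490),(160,522)): print(uv,plane("top",T(*uv),.06)[:2])
for uv in ((98,333),(95,420),(95,505)): print("disc top guess",plane("top",T(*uv),.08)[:2])
print("stand base",plane("top",T(615,180),.018))
# fine picture
t=cv2.imread("pics/top0.png");s=cv2.imread("pics/scene0.png")
a=cv2.resize(cv2.convertScaleAbs(t[215:305,200:290],alpha=1.6),(400,400),interpolation=2)
b=cv2.resize(cv2.convertScaleAbs(s[255:345,220:310],alpha=2.2),(400,400),interpolation=2)
d=cv2.resize(t[140:210,360:430],(400,400),interpolation=2)
e=cv2.resize(s[115:225,325:395],(255,400),interpolation=2)
cv2.imwrite("pics/c3.png",np.vstack([np.hstack([a,b])]))
cv2.imwrite("pics/c4.png",np.hstack([d,e]))
E
```

```text
scene [0.6167 0.2722 0.003 ]
scene [0.4438 0.2699 0.003 ]
scene [0.445  0.1623 0.003 ]
top [0.4492 0.1634 0.003 ]
top [0.6076 0.1628 0.003 ]
posts top
(45, 322) [0.6086 0.2579]
(45, 350) [0.5877 0.2578]
(45, 405) [0.5468 0.2576]
(45, 437) [0.5231 0.2574]
(45, 490) [0.4841 0.2572]
(45, 520) [0.4621 0.2571]
(155, 320) [0.6086 0.176 ]
(155, 352) [0.5847 0.1761]
(160, 405) [0.5452 0.1724]
(160, 438) [0.5208 0.1725]
(160, 490) [0.4825 0.1725]
(160, 522) [0.4591 0.1726]
disc top guess [0.5973 0.2147]
disc top guess [0.5336 0.2168]
disc top guess [0.4721 0.2167]
stand base [ 0.7168 -0.1747  0.018 ]
```

View pics/c3.png

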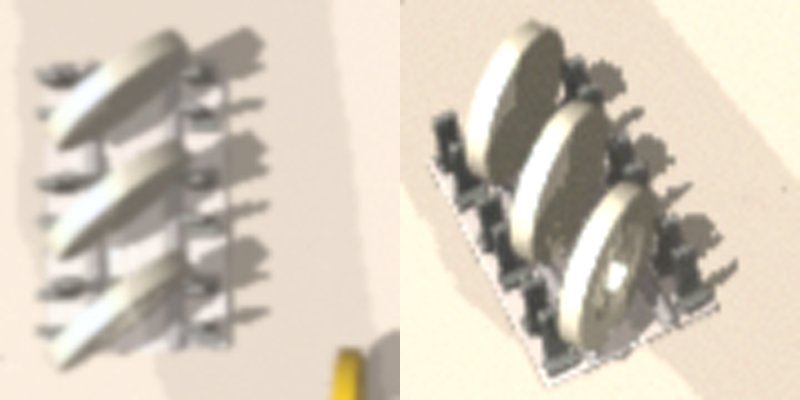

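View pics/c4.png

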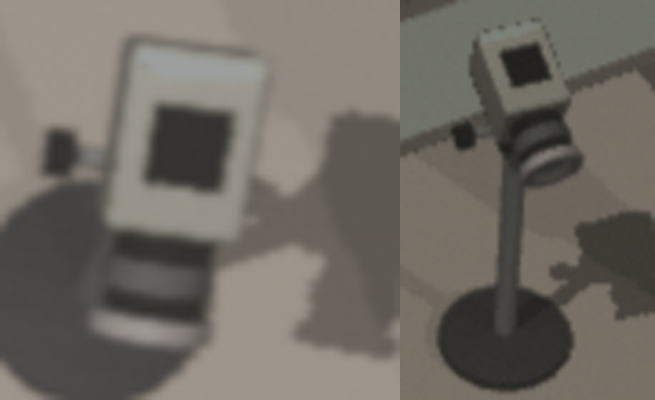

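```bash
python3 - <<'E'
from h import *
out=[]
for n,(y0,x0) in (("top",(215,200)),("scene",(255,220))):
    im=cv2.convertScaleAbs(cv2.imread(f"pics/{n}0.png"),alpha=1.8)
    im=cv2.resize(im[y0:y0+90,x0:x0+90],(400,400),interpolation=2);k=400/90
    for cx in(.468,.532):
      for dx,col in((-.007,(0,0,255)),(.007,(255,0,0))):
        a=np.linspace(0,2*np.pi,60)
        P=np.array([(proj(n,(cx+dx,.217+.049*np.cos(q),.059+.049*np.sin(q)))+.5-[x0,y0])*k for q in a])
        cv2.polylines(im,[P.astype(int)],True,col,1)
    out.append(im)
cv2.imwrite("pics/c5.png",np.hstack(out))
E
```

```text
(no output)
```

View pics/c5.png

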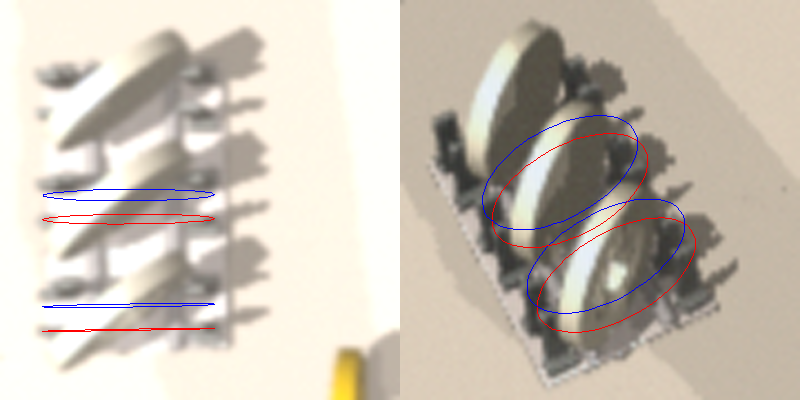

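```bash
python3 - <<'E'
from h import *
from scipy.optimize import least_squares
from scipy.spatial.transform import Rotation as Ro
np.set_printoptions(precision=4,suppress=True)
k=400/90
def pts(p):
    q=np.linspace(0,2*np.pi,120);R=Ro.from_euler("ZY",[p[3],p[4]]).as_matrix()
    return [np.array(p[:3])+R@[d,.049*np.cos(a),.049*np.sin(a)] for d in(-.007,.007) for a in q]
def ext(p):
    X=pts(p);o=[]
    for n,(x0,y0) in(("top",(200,215)),("scene",(220-90,255))):
        u=(np.array([proj(n,x) for x in X])+.5-[x0,y0])*k
        o+=[u[:,0].min(),u[:,0].max(),u[:,1].min(),u[:,1].max()]
    return np.array(o)
D={"far":[48,190,28,150,468,565,20,185],"mid":[48,188,140,258,510,608,100,265],"milled":[50,188,250,370,558,658,180,350]}
for n,m in D.items():
    for y0,l0 in((.6,0),(0,-.4)):
        f=least_squares(lambda p:ext(p)-m,[.53,.217,.059,y0,l0],x_scale=[.01,.01,.01,.1,.1],diff_step=1e-3)
        print(n,f.x,f.cost,f.fun.round(1))
E
```

```text
Traceback (most recent call last):
  File "h.py", line 14, in proj
    K,R,t=cal(n);p=K@(R@np.array(X)+t);return p[:2]/p[2]
          ~~~^^^
  File "h.py", line 4, in cal
    c=optics.get_calibration(n);return [np.array(c[k],float) for k in("mtx","R","t")]
ValueError: time passes only in moves, steps and waits
```

```bash
sed -i 's/^def cal/import functools\n@functools.cache\ndef cal/' h.py; python3 - <<'E'
from h import *
from scipy.optimize import least_squares
from scipy.spatial.transform import Rotation as Ro
np.set_printoptions(precision=4,suppress=True)
k=400/90
def ext(p):
    q=np.linspace(0,2*np.pi,120);R=Ro.from_euler("ZY",[p[3],p[4]]).as_matrix()
    X=[np.array(p[:3])+R@[d,.049*np.cos(a),.049*np.sin(a)] for d in(-.007,.007) for a in q]
    o=[]
    for n,(x0,y0) in(("top",(200,215)),("scene",(220-90,255))):
        u=(np.array([proj(n,x) for x in X])+.5-[x0,y0])*k
        o+=[u[:,0].min(),u[:,0].max(),u[:,1].min(),u[:,1].max()]
    return np.array(o)
D={"far":[48,190,28,150,468,565,20,185],"mid":[48,188,140,258,510,608,100,265],"milled":[50,188,250,370,558,658,180,350]}
for n,m in D.items():
    for y0,l0 in((.6,0),(0,-.4)):
        f=least_squares(lambda p:ext(p)-m,[.53,.217,.059,y0,l0],x_scale=[.01,.01,.01,.1,.1],diff_step=1e-3)
        print(n,f.x,f.cost,f.fun.round(1))
E
```

```text
far [ 0.6005  0.221   0.0566  0.688  -0.0911] 47.48213230340191 [ 1.5  5.8  0.1  4.3 -4.2 -4.3  0.6 -2. ]
far [ 0.6005  0.2211  0.0566  0.6879 -0.1093] 47.42867170154825 [ 1.6  5.7  0.2  4.2 -4.2 -4.3  0.8 -2.2]
mid [ 0.5363  0.2216  0.0569  0.6755 -0.1449] 60.699028939421 [-0.4  7.3 -2.4  5.7 -4.6 -3.  -0.2 -0.3]
mid [ 0.5363  0.2216  0.0569  0.6755 -0.145 ] 60.69902890349474 [-0.4  7.3 -2.4  5.7 -4.6 -3.  -0.2 -0.3]
milled [ 0.4716  0.2202  0.0584  0.6777 -0.1159] 86.95057308362307 [-1.3  9.5 -2.1  6.1 -4.4 -4.5 -0.4 -0.1]
milled [ 0.4716  0.2202  0.0584  0.678  -0.1299] 86.97972950760189 [-1.2  9.4 -2.2  6.3 -4.4 -4.5 -0.2 -0.3]
```

Request:
play_rows(
  increments=[
    [0,0,-50,0],
    [0,0,-100,0],
    [0,0,-150,0],
    [0,0,-200,0],
    [0,0,-250,0],
    [0,0,-300,0],
    [0,0,-350,0],
    [0,0,-400,0],
  ],
  claw=34,
  squeeze=40,
)

```text
time_s: 0.9
eef_pos: [0.193, -0.4779, 0.5658]
eef_rot: [-3.133, -0.006, 0.385]
contact_force: [-0.1, 0.3, -0.4]
grip_width: 0.393
grip_force: 0.0
```

Request:
play_rows(
  increments=[
    [0,0,0,0],
    [0,0,0,0],
  ],
)

```text
time_s: 1.1
eef_pos: [0.1928, -0.474, 0.5703]
eef_rot: [-3.139, -0.006, 0.386]
contact_force: [0.7, -0.7, -0.1]
grip_width: 0.394
grip_force: 0.0
```

```bash
python3 - <<'E'
from h import *
s=observe();print(s["joint_pos"].round(3),s["eef_pos"].round(4),s["eef_rot"].round(4))
E
```

```text
[-1.344  0.501  1.264  2.337  0.005  1.411] [ 0.1928 -0.474   0.5703] [-3.1387 -0.0055  0.3858]
```

Request:
play_rows(
  increments=[
    [0,-40,0,0],
    [0,-80,0,0],
    [0,-120,0,0],
    [0,-160,0,0],
    [0,-160,0,0],
    [0,-160,0,0],
  ],
)

```text
time_s: 1.7
eef_pos: [0.1325, -0.3257, 0.5707]
eef_rot: [-3.139, -0.005, 0.386]
contact_force: [-0.5, -0.4, 0.3]
grip_width: 0.399
grip_force: 0.0
```

```bash
python3 - <<'E'
from h import *
s=observe();print(s["joint_pos"].round(3),s["eef_pos"].round(4),s["eef_rot"].round(4))
E
```

```text
[-1.418  0.044  0.59   2.121  0.005  1.338] [ 0.1325 -0.3257  0.5707] [-3.1389 -0.0054  0.3856]
```

Request:
play_rows(
  increments=[
    [0,-25,-25,0],
    [0,-50,-50,0],
    [0,-75,-75,0],
    [0,-100,-100,0],
    [0,-125,-125,0],
    [0,-125,-125,0],
    [0,-125,-125,0],
  ],
)

```text
time_s: 2.4
eef_pos: [0.0872, -0.2174, 0.6408]
eef_rot: [3.114, 0.007, 0.385]
contact_force: [-1.3, -0.2, 0.3]
grip_width: 0.401
grip_force: 0.0
```

```bash
python3 - <<'E'
from h import *
s=observe();print(s["joint_pos"].round(3),s["eef_pos"].round(4),s["eef_rot"].round(4))
E
```

```text
[-1.542 -0.078  0.717  2.336  0.003  1.214] [ 0.0872 -0.2174  0.6408] [3.1135 0.0074 0.3852]
```

```bash
cat > q.py <<'E'
from h import *
np.set_printoptions(precision=4,suppress=True)
T=lambda u,v:(360+u/5.714,140+v/5.714); S=lambda u,v:(325+(u-400)/3.64,115+v/3.64)
P={}
for n,a,b in(("ring",(552,163),(148,325)),("square",(525,65),(190,147)),
  ("sqL",(504,72),(150,145)),("sqR",(546,60),(232,150)),("ringL",(523,177),(91,320)),("ringR",(581,150),(208,333)),
  ("rearL",(477,33),(130,42)),("rearR",(542,24),(266,58)),("frL",(505,112),(107,225)),("frR",(570,95),(238,242))):
    p,e=tri(S(*a),T(*b));P[n]=p;print(n,p,e)
for a,b in(("ring","square"),("frL","rearL"),("frR","rearR")):
    d=P[b]-P[a];print(a,b,d,np.degrees(np.arctan2(d[1],d[0])),np.degrees(np.arctan2(d[2],np.hypot(*d[:2]))))
for a,b in(("frL","frR"),("rearL","rearR"),("ringL","ringR"),("sqL","sqR")):
    d=P[b]-P[a];print("lateral heading+90",np.degrees(np.arctan2(d[1],d[0]))+90,np.linalg.norm(d))
E
python3 q.py
```

```text
ring [ 0.652  -0.1673  0.265 ] 0.005118231739808532
square [ 0.711  -0.1781  0.3072] 0.0033118680035567733
sqL [ 0.713  -0.1629  0.3053] 0.0016074213299083124
sqR [ 0.7094 -0.1942  0.3065] 0.004369327576752761
ringL [ 0.656  -0.1463  0.2574] 0.00459166021064408
ringR [ 0.6474 -0.1887  0.272 ] 0.004355219603976298
rearL [ 0.747  -0.1568  0.3187] 0.006281503863170734
rearR [ 0.7425 -0.2087  0.3097] 0.0071255219787415254
frL [ 0.685  -0.1476  0.296 ] 0.002346232110642898
frR [ 0.677  -0.1962  0.2977] 0.0030868169481016723
ring square [ 0.0589 -0.0108  0.0422] -10.381460829975024 35.12810574506546
frL rearL [ 0.062  -0.0092  0.0227] -8.462766643558949 19.93095501098596
frR rearR [ 0.0655 -0.0125  0.012 ] -10.775566825608065 10.220534134268007
lateral heading+90 -9.282464177257197 0.04930725416317558
lateral heading+90 -4.98756118293673 0.05283377736506148
lateral heading+90 -11.516869339311626 0.045662978619781455
lateral heading+90 -6.420178813845325 0.0315001161300237
```

Request:
play_rows(
  increments=[
    [0,30,30,-8],
    [0,60,60,-16],
    [0,100,90,-24],
    [0,140,120,-32],
    [0,180,150,-40],
    [30,200,180,-48],
    [60,210,200,-56],
    [100,210,200,-64],
  ],
)

```text
time_s: 3.2
eef_pos: [0.261, -0.3802, 0.44]
eef_rot: [3.141, 0.02, 1.507]
contact_force: [-0.4, -0.2, 0.4]
grip_width: 0.399
grip_force: 0.0
```

```bash
cat > go.py <<'E'
import sys
from h import *
from scipy.spatial.transform import Rotation as Ro
np.set_printoptions(precision=4,suppress=True)
s=observe();R=Ro.from_euler("xyz",s["eef_rot"]).as_matrix();p=s["eef_pos"]
print(s["time_s"],"J",s["joint_pos"],"p",p,"rot",s["eef_rot"],"yhead",np.degrees(np.arctan2(R[1,1],R[0,1])),"\ny",R[:,1],"z",R[:,2],"F",s["contact_force"])
if len(sys.argv)>3:
    t=np.array(sys.argv[1:4],float);print("tool mm",(R.T@(t-p)*1000).round(1))
    if len(sys.argv)>4: print("spin",-( (float(sys.argv[4])-np.degrees(np.arctan2(R[1,1],R[0,1]))+90)%180-90))
E
python3 go.py .471 .220 .25 39
```

```text
3.2 J [-1.1374  0.1067  0.2965  1.7429 -0.0092  0.4974] p [ 0.261  -0.3802  0.44  ] rot [3.1413 0.02   1.5067] yhead -3.6711551105381246 
y [ 0.9979 -0.064   0.0003] z [-0.001  -0.0199 -0.9998] F [-0.4127 -0.2463  0.4339]
tool mm [616.1 171.  177.8]
spin -42.67115511053811
```

Request:
play_rows(
  increments=[
    [45,13,0,-5],
    [90,26,0,-10],
    [135,39,10,-15],
    [180,52,20,-20],
    [225,65,30,-25],
    [270,78,40,-30],
    [315,91,50,-35],
    [360,104,60,-40],
  ],
)

```text
time_s: 4.0
eef_pos: [0.3892, -0.0266, 0.3744]
eef_rot: [-3.125, 0.023, 2.205]
contact_force: [1.7, -0.9, -0.3]
grip_width: 0.395
grip_force: 0.0
```

Request:
play_rows(
  increments=[
    [0,0,0,0],
    [0,0,0,0],
  ],
)

```text
time_s: 4.2
eef_pos: [0.3887, -0.0272, 0.3747]
eef_rot: [-3.124, 0.023, 2.205]
contact_force: [0.4, -0.2, 0.7]
grip_width: 0.399
grip_force: 0.0
```

```bash
python3 go.py .471 .220 .2 39
```

```text
4.2 J [-0.2549 -0.0546 -0.0333  1.5852 -0.0277  0.6815] p [ 0.3887 -0.0272  0.3747] rot [-3.1245  0.0228  2.2053] yhead 36.32949494173844 
y [ 0.8055  0.5923 -0.0171] z [-0.0003 -0.0285 -0.9996] F [ 0.4096 -0.2453  0.6952]
tool mm [154.2 215.7 167.5]
spin -2.6705050582615684
```

Request:
play_rows(
  increments=[
    [22,31,20,-1],
    [44,62,40,-2],
    [66,93,60,-2.7],
    [88,124,80,-2.7],
    [110,155,105,-2.7],
    [132,186,130,-2.7],
    [154,216,150,-2.7],
    [154,216,168,-2.7],
  ],
)

```text
time_s: 5.0
eef_pos: [0.4744, 0.2196, 0.1988]
eef_rot: [-3.125, 0.024, 2.248]
contact_force: [-0.3, -0.6, 0.2]
grip_width: 0.399
grip_force: 0.0
```

Request:
play_rows(
  increments=[
    [0,0,0,0],
    [0,0,0,0],
  ],
)

```text
time_s: 5.2
eef_pos: [0.4728, 0.2166, 0.201]
eef_rot: [-3.124, 0.025, 2.245]
contact_force: [-0.5, -0.6, 0.9]
grip_width: 0.401
grip_force: 0.0
```

```bash
python3 go.py .471 .220 .073 39; python3 - <<'E'
from h import *
o=[]
for n,(x,y) in(("top",(190,200)),("scene",(215,215))):
    im=cv2.cvtColor(optics.capture(n),cv2.COLOR_RGB2BGR);cv2.imwrite(f"pics/{n}1.png",im)
    o.append(cv2.resize(cv2.convertScaleAbs(im[y:y+130,x:x+100],alpha=1.7),(400,520),interpolation=2))
cv2.imwrite("pics/d1.png",np.hstack(o))
E
```

```text
5.2 J [ 0.2922  0.2266 -0.1451  1.2062 -0.0293  1.1887] p [0.4728 0.2166 0.201 ] rot [-3.1241  0.0246  2.2455] yhead 38.63205494328562 
y [ 0.7811  0.6242 -0.0175] z [ 0.0016 -0.0301 -0.9995] F [-0.4922 -0.6426  0.8925]
tool mm [  6.9   3.  127.8]
spin -0.36794505671437605
```

View pics/d1.png

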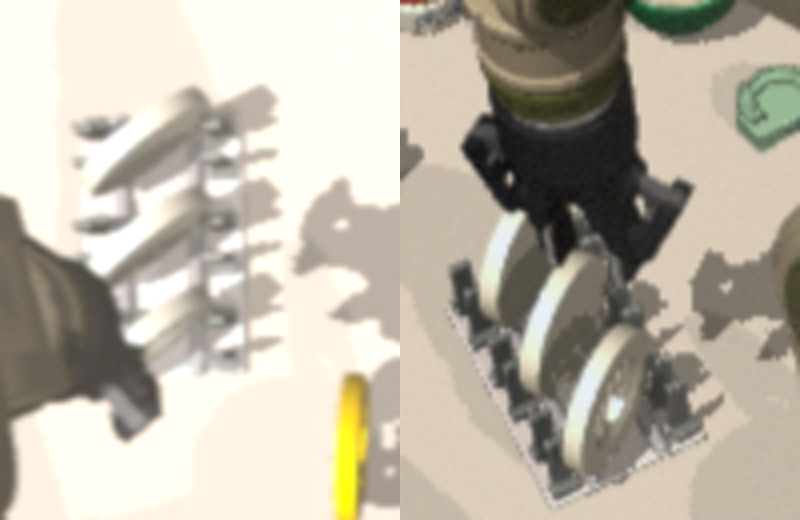

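Request:
play_rows(
  increments=[
    [7,3,20,0],
    [7,3,45,0],
    [7,3,70,0],
    [7,3,90,0],
    [7,3,105,0],
    [7,3,117,0],
    [7,3,128,0],
    [7,3,128,0],
  ],
)

```text
time_s: 6.1
eef_pos: [0.4703, 0.2211, 0.0726]
eef_rot: [-3.125, 0.025, 2.247]
contact_force: [1.0, -0.2, 0.2]
grip_width: 0.4
grip_force: 0.0
```

Request:
play_rows(
  increments=[
    [0,0,0,0],
    [0,0,0,0],
    [0,0,0,0],
    [0,0,0,0],
    [0,0,0,0],
    [0,0,0,0],
  ],
  claw=5,
  squeeze=40,
)

```text
time_s: 6.7
eef_pos: [0.4714, 0.2218, 0.0738]
eef_rot: [-3.127, 0.026, 2.248]
contact_force: [1.2, -0.0, 3.1]
grip_width: 0.159
grip_force: 42.2
```

```bash
python3 go.py .471 .220 .073 39
```

```text
6.7 J [ 0.3027  0.3188 -0.3524  0.9034 -0.0292  1.1963] p [0.4714 0.2218 0.0738] rot [-3.1274  0.0258  2.2482] yhead 38.79228641447176 
y [ 0.7793  0.6264 -0.0142] z [ 0.0051 -0.029  -0.9996] F [ 1.1544 -0.0297  3.0669]
tool mm [-1.2 -1.4  0.9]
spin -0.20771358552823926
```

Request:
play_rows(
  increments=[
    [0,0,0,0],
    [0,0,-15,0],
    [0,0,-30,0],
    [0,0,-50,0],
    [0,0,-75,0],
    [0,0,-105,0],
    [0,0,-140,0],
    [0,0,-175,0],
  ],
  squeeze=70,
)

```text
time_s: 7.5
eef_pos: [0.4688, 0.2266, 0.2483]
eef_rot: [-3.123, 0.024, 2.248]
contact_force: [0.2, 0.5, -2.3]
grip_width: 0.152
grip_force: 69.8
```

```bash
python3 go.py .40 -.02 .5 -8.5
```

```text
7.5 J [ 0.3126  0.2129 -0.0461  1.3206 -0.0285  1.2062] p [0.4688 0.2266 0.2483] rot [-3.1232  0.0235  2.2484] yhead 38.79985080707532 
y [ 0.7792  0.6265 -0.0184] z [ 0.0004 -0.0299 -0.9996] F [ 0.1862  0.4929 -2.3254]
tool mm [-154.9 -212.8 -244.3]
spin 47.29985080707532
```

Request:
play_rows(
  increments=[
    [-12,-27,-34,6],
    [-24,-54,-68,12],
    [-36,-81,-102,18],
    [-48,-108,-136,24],
    [-60,-135,-170,30],
    [-72,-162,-204,36],
    [-84,-189,-238,42],
    [-93,-215,-270,47.3],
  ],
)

```text
time_s: 8.3
eef_pos: [0.3586, 0.0269, 0.5246]
eef_rot: [3.135, 0.028, 1.418]
contact_force: [-0.0, -0.9, -1.4]
grip_width: 0.153
grip_force: 69.8
```

Request:
play_rows(
  increments=[
    [0,0,0,0],
    [0,0,0,0],
  ],
)

```text
time_s: 8.5
eef_pos: [0.3601, 0.0274, 0.5236]
eef_rot: [3.133, 0.028, 1.422]
contact_force: [0.8, 0.7, -1.0]
grip_width: 0.157
grip_force: 69.9
```

```bash
python3 go.py .36 .02 .52 -8.5
```

```text
8.5 J [-0.1237 -0.0075  0.3976  1.9682 -0.0281  1.5961] p [0.3601 0.0274 0.5236] rot [3.1332 0.0279 1.4216] yhead -8.533021497473886 
y [ 0.9889 -0.1484  0.0084] z [ 0.0042 -0.0288 -0.9996] F [ 0.814   0.6841 -0.9703]
tool mm [-7.2  1.   3.8]
spin -0.03302149747388228
```

Request:
play_rows(
  increments=[
    [0,-15,-40,0],
    [0,-30,-80,0],
    [0,-45,-120,0],
    [0,-60,-160,0],
    [0,-75,-200,0],
    [0,-90,-240,0],
    [0,-90,-280,0],
    [0,-90,-280,0],
  ],
)

```text
time_s: 9.3
eef_pos: [0.2737, 0.0435, 0.6453]
eef_rot: [3.1, 0.027, 1.423]
contact_force: [0.0, -0.2, -1.8]
grip_width: 0.154
grip_force: 72.0
```

```bash
python3 go.py
```

```text
9.3 J [-0.1032  0.0128  0.8185  2.3365 -0.0286  1.6144] p [0.2737 0.0435 0.6453] rot [3.1004 0.0268 1.423 ] yhead -8.40731280059347 
y [ 0.9884 -0.1461  0.0412] z [ 0.0368 -0.0326 -0.9988] F [ 0.0088 -0.2414 -1.8126]
```

Request:
play_rows(
  increments=[
    [0,0,-50,0],
    [0,0,-100,0],
    [0,0,-150,0],
    [0,0,-200,0],
    [0,0,-250,0],
    [0,0,-300,0],
    [0,0,-350,0],
    [0,0,-400,0],
  ],
)

```text
time_s: 10.1
eef_pos: [0.2681, 0.0443, 0.6557]
eef_rot: [3.061, 0.025, 1.422]
contact_force: [0.9, -0.7, -1.8]
grip_width: 0.149
grip_force: 72.0
```

```bash
python3 go.py
```

```text
10.1 J [-0.1018 -0.0052  0.84    2.337  -0.0288  1.6151] p [0.2681 0.0443 0.6557] rot [3.0613 0.0252 1.4225] yhead -8.382198318814906 
y [ 0.9861 -0.1453  0.0802] z [ 0.0756 -0.0367 -0.9965] F [ 0.9155 -0.6944 -1.7813]
```

Request:
play_rows(
  increments=[
    [0,-30,-40,0],
    [0,-60,-80,0],
    [0,-90,-120,0],
    [0,-120,-160,0],
    [0,-150,-200,0],
    [0,-180,-240,0],
    [0,-210,-280,0],
    [0,-240,-320,0],
  ],
)

```text
time_s: 10.9
eef_pos: [0.1452, 0.0799, 0.6495]
eef_rot: [3.029, 0.021, 1.423]
contact_force: [-0.2, 0.0, -1.1]
grip_width: 0.152
grip_force: 72.1
```

```bash
python3 go.py
```

```text
10.9 J [ 0.0937 -0.2242  0.6457  2.3367 -0.0469  1.8092] p [0.1452 0.0799 0.6495] rot [3.0295 0.0208 1.4226] yhead -8.358635225762326 
y [ 0.9832 -0.1445  0.1119] z [ 0.1076 -0.037  -0.9935] F [-0.187   0.0335 -1.101 ]
```

Request:
play_rows(
  increments=[
    [0,15,-40,0],
    [0,35,-80,0],
    [0,55,-120,0],
    [0,75,-160,0],
    [0,95,-200,0],
    [0,115,-240,0],
    [0,115,-290,0],
    [0,115,-340,0],
  ],
)

```text
time_s: 11.7
eef_pos: [0.2311, 0.0728, 0.6717]
eef_rot: [2.994, 0.016, 1.423]
contact_force: [0.4, -0.5, -3.0]
grip_width: 0.157
grip_force: 72.3
```

```bash
python3 go.py
```

```text
11.7 J [ 0.0209 -0.0733  0.8364  2.3371 -0.0402  1.7355] p [0.2311 0.0728 0.6717] rot [2.9935 0.0158 1.4229] yhead -8.336922539611006 
y [ 0.9786 -0.1434  0.1475] z [ 0.1436 -0.0372 -0.9889] F [ 0.4477 -0.5342 -2.9698]
```

Request:
play_rows(
  increments=[
    [0,0,-50,0],
    [0,0,-100,0],
    [0,0,-150,0],
    [0,0,-200,0],
    [0,0,-250,0],
    [0,0,-300,0],
    [0,0,-350,0],
    [0,0,-400,0],
  ],
)

```text
time_s: 12.5
eef_pos: [0.2203, 0.0784, 0.6806]
eef_rot: [2.957, 0.01, 1.425]
contact_force: [0.2, 0.2, -2.1]
grip_width: 0.149
grip_force: 72.1
```

Request:
play_rows(
  increments=[
    [0,20,-45,0],
    [0,40,-90,0],
    [0,60,-135,0],
    [0,80,-180,0],
    [0,100,-225,0],
    [0,120,-270,0],
    [0,140,-315,0],
    [0,160,-360,0],
  ],
)

```text
time_s: 13.3
eef_pos: [0.2803, 0.0659, 0.6939]
eef_rot: [2.919, 0.005, 1.425]
contact_force: [0.2, 0.5, -1.0]
grip_width: 0.157
grip_force: 72.1
```

```bash
python3 go.py
```

```text
13.3 J [-0.0145  0.0069  0.993   2.3371 -0.0335  1.6973] p [0.2803 0.0659 0.6939] rot [2.9194 0.0049 1.4255] yhead -8.262024976124842 
y [ 0.9653 -0.1402  0.2204] z [ 0.2174 -0.0366 -0.9754] F [ 0.1529  0.4698 -0.9683]
```

Request:
play_rows(
  increments=[
    [0,0,-50,0],
    [0,0,-100,0],
    [0,0,-150,0],
    [0,0,-200,0],
    [0,0,-250,0],
    [0,0,-300,0],
    [0,0,-350,0],
    [0,0,-400,0],
  ],
)

```text
time_s: 14.1
eef_pos: [0.2434, 0.0701, 0.703]
eef_rot: [2.882, 0.0, 1.427]
contact_force: [-0.0, -0.1, -1.6]
grip_width: 0.151
grip_force: 72.0
```

Request:
play_rows(
  increments=[
    [0,0,-50,0],
    [0,0,-100,0],
    [0,0,-150,0],
    [0,0,-200,0],
    [0,0,-250,0],
    [0,0,-300,0],
    [0,0,-350,0],
    [0,0,-400,0],
  ],
)

```text
time_s: 14.9
eef_pos: [0.212, 0.077, 0.7103]
eef_rot: [2.845, -0.005, 1.428]
contact_force: [-0.2, -0.1, -2.0]
grip_width: 0.148
grip_force: 72.0
```

Request:
play_rows(
  increments=[
    [0,10,-50,0],
    [0,20,-100,0],
    [0,30,-150,0],
    [0,40,-200,0],
    [0,50,-250,0],
    [0,60,-300,0],
    [0,70,-350,0],
    [0,80,-400,0],
  ],
)

```text
time_s: 15.7
eef_pos: [0.2179, 0.0768, 0.7215]
eef_rot: [2.808, -0.011, 1.43]
contact_force: [0.3, -0.2, -1.8]
grip_width: 0.152
grip_force: 72.2
```

```bash
python3 go.py .52 -.14 .35
```

```text
15.7 J [ 0.0618 -0.1122  0.9836  2.337  -0.056   1.7658] p [0.2179 0.0768 0.7215] rot [ 2.8076 -0.0108  1.4301] yhead -8.276509478070977 
y [ 0.9349 -0.136   0.3278] z [ 0.326  -0.0359 -0.9447] F [ 0.2835 -0.2191 -1.8449]
tool mm [-176.3  190.1  457.2]
```

Request:
play_rows(
  increments=[
    [-8,5,20,0],
    [-25,14,60,0],
    [-44,24,100,0],
    [-64,34,145,0],
    [-84,44,190,0],
    [-104,55,235,0],
    [-124,66,280,0],
    [-144,78,325,0],
  ],
)

```text
time_s: 16.5
eef_pos: [0.3757, -0.088, 0.4381]
eef_rot: [2.808, -0.011, 1.429]
contact_force: [0.4, -0.8, -2.2]
grip_width: 0.151
grip_force: 72.0
```

Request:
play_rows(
  increments=[
    [-15,8,30,0],
    [-27,15,60,0],
    [-36,20,85,0],
    [-36,20,90,0],
    [-36,20,90,0],
  ],
)

```text
time_s: 17.0
eef_pos: [0.4179, -0.1282, 0.3601]
eef_rot: [2.81, -0.012, 1.43]
contact_force: [-0.3, -0.1, -1.3]
grip_width: 0.159
grip_force: 72.0
```

```bash
python3 go.py .508 -.1445 .225; python3 - <<'E'
from h import *
o=[]
for n,(x,y) in(("top",(310,140)),("scene",(280,110))):
    im=cv2.cvtColor(optics.capture(n),cv2.COLOR_RGB2BGR);cv2.imwrite(f"pics/{n}2.png",im)
    o.append(cv2.resize(cv2.convertScaleAbs(im[y:y+150,x:x+100],alpha=1.6),(400,600),interpolation=2))
cv2.imwrite("pics/d2.png",np.hstack(o))
E
```

```text
17.0 J [-0.5886 -0.2334 -0.2696  1.2388  0.1519  1.1479] p [ 0.4179 -0.1282  0.3601] rot [ 2.8103 -0.0124  1.4299] yhead -8.316769945188131 
y [ 0.9357 -0.1368  0.3252] z [ 0.3236 -0.0341 -0.9456] F [-0.3287 -0.0908 -1.2705]
tool mm [ -5.2  42.6 157.5]
```

View pics/d2.png

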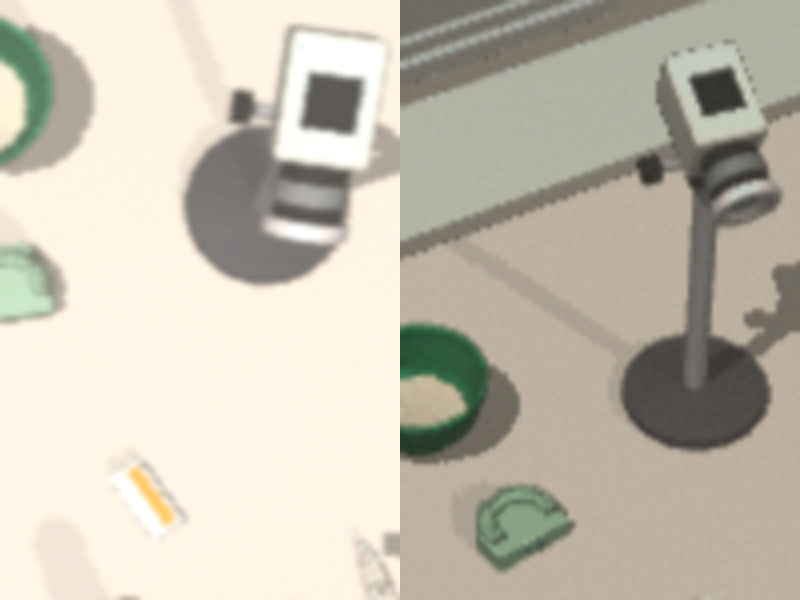

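Request:
play_rows(
  increments=[
    [-1,8,25,0],
    [-2,16,55,0],
    [-3,24,85,0],
    [-4,32,115,0],
    [-5,40,140,0],
    [-5,43,153,0],
    [-5,43,157,0],
    [-5,43,157,0],
  ],
)

```text
time_s: 17.9
eef_pos: [0.5095, -0.1448, 0.228]
eef_rot: [2.807, -0.011, 1.431]
contact_force: [1.4, 0.7, -2.1]
grip_width: 0.149
grip_force: 72.2
```

```bash
python3 go.py .508 -.1445 .225; python3 - <<'E'
from h import *
o=[]
VP=[.513,-.145,.211];xa=np.array([.928,-.147,.342])
for n in("top","scene"):
    im=cv2.cvtColor(optics.capture(n),cv2.COLOR_RGB2BGR);cv2.imwrite(f"pics/{n}3.png",im)
    c=proj(n,VP);x,y=int(c[0])-55,int(c[1])-80;k=4
    z=cv2.resize(cv2.convertScaleAbs(im[y:y+150,x:x+100],alpha=1.6),(400,600),interpolation=2)
    e1=np.cross(xa,[0,0,1]);e1/=np.linalg.norm(e1);e2=np.cross(e1,xa)
    for s,col in((.007,(255,0,0)),(-.007,(0,0,255))):
        P=[(proj(n,VP+s*xa+.049*(np.cos(a)*e1+np.sin(a)*e2))+.5-[x,y])*k for a in np.linspace(0,6.28,60)]
        cv2.polylines(z,[np.int32(P)],True,col,1)
    o.append(z);print(n,x,y)
cv2.imwrite("pics/d3.png",np.hstack(o))
E
```

```text
17.9 J [-0.5009 -0.0332 -0.4281  0.8645  0.1258  1.2315] p [ 0.5095 -0.1448  0.228 ] rot [ 2.8067 -0.0107  1.4307] yhead -8.238812506799485 
y [ 0.9347 -0.1353  0.3287] z [ 0.3269 -0.0359 -0.9444] F [ 1.3583  0.6586 -2.0958]
tool mm [ 0.1 -2.4  2.3]
top 320 182
scene 330 131
```

View pics/d3.png

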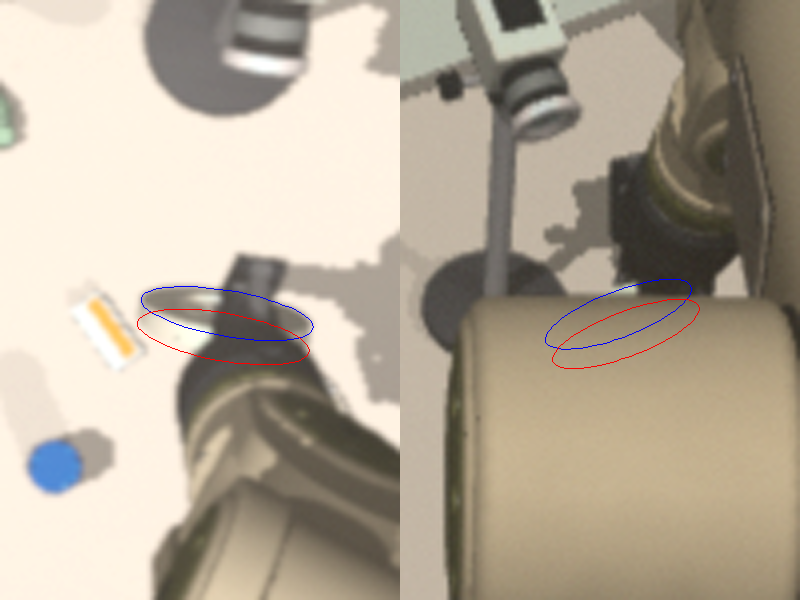

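The overlay matches the held disc in the top view: its left edge is at crop (140,310), on the expected outline. The scene view is blocked by the arm. I'll settle the arm and hand in.

Request:
play_rows(
  increments=[
    [0,-1,1,0],
    [0,-2,2,0],
    [0,-2,2,0],
    [0,-2,2,0],
    [0,-2,2,0],
    [0,-2,2,0],
    [0,-2,2,0],
    [0,-2,2,0],
  ],
)

```text
time_s: 18.8
eef_pos: [0.5081, -0.1448, 0.2245]
eef_rot: [2.807, -0.011, 1.43]
contact_force: [-0.6, -0.1, -1.4]
grip_width: 0.153
grip_force: 72.1
```

```bash
python3 go.py .508 -.1445 .225; python3 -c "
from cell import job
print(job.close_job())"
```

```text
18.8 J [-0.5024 -0.0333 -0.4366  0.8571  0.1261  1.2307] p [ 0.5081 -0.1448  0.2245] rot [ 2.8074 -0.011   1.4302] yhead -8.275954715466913 
y [ 0.9349 -0.136   0.328 ] z [ 0.3262 -0.0357 -0.9446] F [-0.5521 -0.1306 -1.3659]
tool mm [ 0.3  0.  -0.5]
the job is handed in; nothing more can be done
None
```

I handed the job in at 18.8 s with the milled blank held at rest at my estimate of the point 150 mm in front of the lens, tilted about 19° to face it; only the top view confirmed the pose, as the arm blocked the scene view, and no verdict came back.

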